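Pull a waveguide shorting plate down evenly with its four wing nuts

TASK

The shorting plate on top of the upright green waveguide is held by four wing nuts that are only snug. Tighten each nut clockwise by about half a turn, until you feel the plate come down hard on the flange under it, and no further, so that no nut is ever given more than 0.4 N m: working crosswise, take one nut fully home, then the one diagonally opposite, and only then start on the other two. Leave everything else on the bench where it is.

Things in the scene. Friction and masses are not known exactly. Their poses are not given: they have to be found in the camera images.
- guide: upright green waveguide section bolted to the bench by its foot flange (does not move). Origin under its centre on the bench, z up. Foot and top flange: discs 176 mm across; top face of the top flange 110 mm up. In this frame the stud axes of the nuts stand at x, y = A (46, 46), B (46, -46), C (-46, -46), D (-46, 46) mm: A is opposite C, B opposite D
- home (a point): point on the waveguide's centre line, 120.5 mm above the bench: the level at which the nuts' undersides are when they are home (washer tops with the plate fully down)
- plate: round aluminium shorting plate, 174 mm across, 8 mm thick, on the top flange over a thin gasket, under the four nuts and their 2.5 mm washers; a spigot on its underside centres it in the waveguide mouth. Origin: centre of its underside. It starts about 0.9 mm proud, perhaps a little askew; fully down it lies metal to metal on the flange, its top face 118 mm above the bench
- nut_A: black wing nut A (all four are alike) on a 12 mm stud. Origin on the stud axis under the collar, z up. x runs along the wings, either way round; they point any way at the start. Wings flat-sided, 62 mm tip to tip (x), 16 mm thick (y), from 10 to 32 mm above the origin; below them a brass collar 26 mm across; the stud end stands 5 mm above the wings
- nut_B: wing nut B, like A. Tightening is clockwise seen from above, 1.75 mm down per turn. Each nut starts snug on the plate and needs about half a turn, 140 to 220 degrees (it differs from nut to nut and cannot be seen), until the plate is hard on the flange under it. Its origin is then 120.5 mm above the bench; up to 10 degrees of turn short of that still counts as home
- nut_C: wing nut C, like A. Until home it turns against a drag of 0.06 N m at first to 0.10 N m at the end (about 3 to 5 N pushed 22 mm from the axis); at home it stops hard and the torque climbs by about 4 N m per rad. It stays where it is left, springing back a few degrees at most. A nut given over 0.4 N m is over-tightened
- nut_D: wing nut D, like A. One wing can be pushed round the stud with the closed fingertips (below them nothing but the collar, the washer and the plate), or the wings pinched and turned in several bites. Neighbouring studs are 92 mm apart
- twist_A (a joint): elastic twist of the stud under nut A by the tightening torque: 0 unloaded, 0.0025 rad per N m, so far smaller than the noise of its reading
- twist_B (a joint): elastic twist of the stud under nut B by the tightening torque: 0 unloaded, 0.0025 rad per N m, so far smaller than the noise of its reading
- twist_C (a joint): elastic twist of the stud under nut C by the tightening torque: 0 unloaded, 0.0025 rad per N m, so far smaller than the noise of its reading
- twist_D (a joint): elastic twist of the stud under nut D by the tightening torque: 0 unloaded, 0.0025 rad per N m, so far smaller than the noise of its reading
- spanner_a: bystander: steel open/ring spanner 170 mm long lying on the bench, origin at the middle of its underside
- spanner_b: bystander: steel open/ring spanner 140 mm long lying on the bench, origin at the middle of its underside
- spare_nut: bystander: spare wing nut like the others, standing loose on the bench, not to be used
- adapter: bystander: short green coax adapter, 79 mm high, standing on a 110 mm round flange, origin under its centre
- screwdriver: bystander: screwdriver with an orange handle, 190 mm long, origin at the middle, on the bench

How it is judged:
By the outcome, as a careful person would: the job done as asked, in the order asked, and still so for the second after the job is handed in, with the robot touching nothing.
It also fails if it takes over 72 s, if anything falls off the work surface, if the arm or the gripper's body presses on something with over 40 N, if the wrist force passes 120 N, or if a joint passes its speed limit or range.

ROBOT

A 6-joint arm with a two-finger parallel gripper is mounted at the origin on the work surface. World frame = base frame: x ahead of the robot, y to its left, z up, the work surface at z = 0. Lengths are in m, angles in rad, forces in N, time in s.
With the tool pointing down it reaches from about 0.3 to 0.85 m from the base axis. Payload 5.4 kg.
Tool frame: the origin (TCP) lies on the mounting face of the last link; the fingertips stand 173 mm ahead of it and the grasp point (between the pads) lies 155 mm ahead of it; x points along the fingers, y is the direction in which the jaws open and shut, and the axes are right-handed (so a half turn about x gives the same grasp; the last joint's range is limited). The gripper opens to 85 mm and grips with 20 to 120 N. Pads are 22 mm wide; open, the fingers measure 114 mm over their backs; the gripper's body (76 mm by 85 mm) begins 54 mm behind the grasp point. The pads swing forward as they close: fully open they stand 13 mm farther back than shut.
Start: joints at [-1.459, 0.158, 1.597, -0, 1.386, -0.21], TCP at [0.182, -0.545, 0.405] pointing down, gripper open.
Joint ranges: [-2.91, 2.91], [-0.94, 2.29], [0.18, 2.7], [-1.29, 4.43], [0.17, 2.64], [-3, 3]. Speed limits (rad/s): [2.57, 2.57, 3.14, 3.14, 3.14, 3.14].

INTERFACE

Orientations are given as a rotation vector (axis times angle).
In Python, from plant import * gives the robot as it stands.
- The arm moves only by the shell command python3 -m inch 'ROWS' [FORCE]. ROWS is JSON, a list of rows, each a list of 7 numbers: the closure, from -1 (fully open) to 1 (shut), so that 0 is half open, then the shift along the tool's x, y, z in mm, then the turn, a rotation vector about the tool's x, y, z in rad. In form: [[hand, dx, dy, dz, rx, ry, rz], ...]. A call has exactly 5 rows; each row shifts and turns the commanded pose from where the row before left it, along the tool's axes as they then stand; what a row does not reach is not made up. A row lasts 1/8 s, in which the tool goes at most 62.5 mm and 10.7 degrees, less where a joint would pass 70% of its speed; a pose out of reach is approached as far as the arm can. A call is refused whole if a number of a shift passes 62.5 or a number of a turn 0.188, either way. A call with a gripper value outside its range is refused whole. The fingers move at their own pace and stop on an object; FORCE is the grip in N (left out, the last holds). Time passes only in rows, so rows that do not move let the fingers close, or fill a call up. It gives the time, the measured TCP pose, the force and the opening at its end, in the units of the state.
- observe(): the state, without advancing time (a new reading comes with each control period).
- capture(name): name is "scene" or "top" or "wrist"; returns the picture (384x512x3 uint8, red, green, blue); there is no depth.
- camera_params(name): a dict with "fx", "fy", "cx", "cy" (pixels), "rvec" (rotation vector, rad) and "tvec" (3), from world to camera coordinates, as OpenCV has them; the wrist camera has in their place "mount" (4x4, takes a point from camera to tool coordinates, whose origin is the TCP and whose axes are the tool frame's). Camera axes: x right, y down, z forward; pixel columns grow to the right and rows downward; lengths in m; the calibration is good to about 2 mm. A picture is of the moment at which its call begins: read the wrist's pose just before it. camera_params takes no time and is no camera call.
- hand_in(): hands the job in, once; it reports no verdict.
The state is a dict: "time_s": time; "joint_positions": joint angles; "joint_velocities": joint speeds; "joint_torque": joint torques, N m; "position": TCP position; "eef_rot": TCP orientation; "contact_force": force on the tool from outside, world axes, zero at the start; "ft_torque": the same for the moment, N m; "grip_width": opening from 0.0 (shut) to 1.0 (fully open).
Only numpy, scipy, OpenCV 4.12 (cv2) and the standard library are available. Lean on these libraries where they do the work, as an engineer would, in place of code of your own. Each camera call takes 0.05 s, during which the arm holds its last target. There are 200 camera calls.

## Working session

There is one attempt and no reset: what is moved stays moved. The work goes in short steps, Python scripts to look and compute and a shell command to move; the robot and the scene stay as the last step left them, time stands still between calls to the robot, and variables do not carry over. Pictures are saved under pics/ and viewed, about 8 in all and at most 12, crops included, and the job is handed in when it is done.

```bash
mkdir -p pics; ls; python3 - <<'E'
from plant import *
import cv2,numpy as np
print(observe())
a=capture("scene");b=capture("top");
cv2.imwrite("pics/s.png",a[:,:,::-1]);cv2.imwrite("pics/t.png",b[:,:,::-1])
for n in("scene","top","wrist"):print(n,camera_params(n))
E
```

```text
pics
{'time_s': 0.0, 'joint_positions': array([-1.45909791e+00,  1.59079012e-01,  1.59823431e+00,  2.48277291e-05,
        1.38622401e+00, -2.10134819e-01]), 'joint_velocities': array([ 0.00022215,  0.0001295 , -0.00144196,  0.00077551, -0.0010197 ,
       -0.00033567]), 'joint_torque': array([-9.56953700e-04, -3.95999229e+01, -3.31431305e+01, -2.36852420e-04,
        8.37513129e-03, -1.39245057e-05]), 'position': array([ 0.18180837, -0.54520658,  0.40369871]), 'eef_rot': array([ 2.04836736,  0.33448011, -2.04811825]), 'contact_force': array([ 0.33423188, -0.33235605,  0.45808981]), 'ft_torque': array([-0.00837917,  0.00250634,  0.01235806]), 'grip_width': 0.9999954493587772}
scene {'fx': 436.70866630801464, 'fy': 436.70866630801464, 'cx': 255.48941038175724, 'cy': 191.55072410780457, 'rvec': array([ 1.2450654 ,  2.49745781, -0.75714329]), 'tvec': array([ 0.32093751, -0.30631071,  1.29960396])}
top {'fx': 381.29876555873244, 'fy': 381.29876555873244, 'cx': 254.88455721792155, 'cy': 189.26959912755166, 'rvec': array([ 2.10373967, -2.16179647,  0.1432757 ]), 'tvec': array([0.0298489 , 0.55016127, 1.08643394])}
wrist {'fx': 294.59789568386526, 'fy': 294.59789568386526, 'cx': 260.78582601692074, 'cy': 192.87822933345453, 'mount': array([[ 3.51054539e-04, -2.92170318e-01,  9.56366239e-01,
         3.05899217e-02],
       [ 9.99999521e-01, -7.70763495e-04, -6.02539658e-04,
        -2.09745153e-04],
       [ 9.13176388e-04,  9.56365992e-01,  2.92169907e-01,
        -7.46722362e-02],
       [ 0.00000000e+00,  0.00000000e+00,  0.00000000e+00,
         1.00000000e+00]])}
```

View pics/t.png

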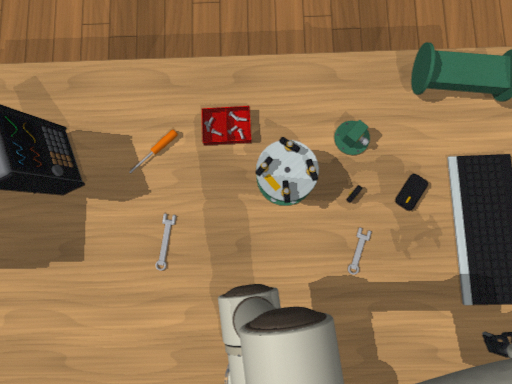

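View pics/s.png

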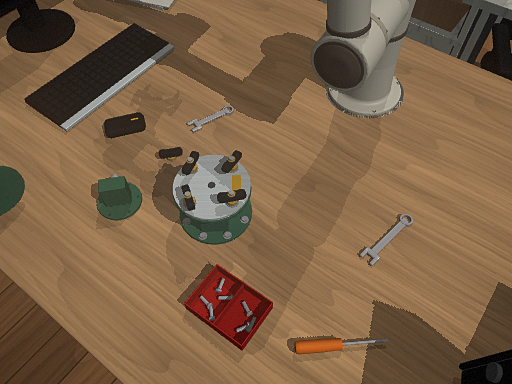

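The top view shows the plate centred near (288,169), with wing nuts near (290,144), (313,169), (286,189) and (265,166). The scene view agrees, with the plate near (212,186). Next I'll get coarse positions.

```bash
cat > h.py <<'E'
from plant import *
import cv2,numpy as np
from scipy.spatial.transform import Rotation as R
def cam(n,st=None):
    p=camera_params(n)
    if n=="wrist":
        T=np.eye(4);T[:3,:3]=R.from_rotvec(st["eef_rot"]).as_matrix();T[:3,3]=st["position"]
        M=T@p["mount"]
    else:
        M=np.eye(4);r=R.from_rotvec(p["rvec"]).as_matrix();M[:3,:3]=r.T;M[:3,3]=-r.T@p["tvec"]
    return p,M
def ray(uv,z,pM):
    p,M=pM
    d=M[:3,:3]@np.array([(uv[0]-p["cx"])/p["fx"],(uv[1]-p["cy"])/p["fy"],1])
    return M[:3,3]+d*(z-M[2,3])/d[2]
def proj(P,pM):
    p,M=pM
    c=M[:3,:3].T@(np.asarray(P)-M[:3,3]);return p["fx"]*c[0]/c[2]+p["cx"],p["fy"]*c[1]/c[2]+p["cy"]
def st():
    s=observe();print("t",round(s["time_s"],2),"p",s["position"].round(4),"q",s["joint_positions"].round(3),"F",s["contact_force"].round(2),"M",s["ft_torque"].round(3),"g",round(float(s["grip_width"]),3));return s
E
python3 - <<'E'
from h import *
pt,ps=cam("top"),cam("scene")
t=cv2.imread("pics/t.png");s=cv2.imread("pics/s.png")
for n,im,pm,c in(("t",t,pt,(288,169)),("s",s,ps,(212,186))):
    print(n,"plate centre",ray(c,.119,pm).round(4))
    m=(im.max(2)<75).astype(np.uint8)
    k=np.zeros_like(m);cv2.circle(k,c,42,1,-1);m*=k
    N,l,stt,ce=cv2.connectedComponentsWithStats(m)
    for i in range(1,N):
        if stt[i,4]>20:
            ys,xs=np.where(l==i);P=np.array([ray(q,.148,pm)[:2] for q in zip(xs,ys)])
            w,v=np.linalg.eigh(np.cov(P.T));print(ce[i].round(1),stt[i,4],P.mean(0).round(4),np.degrees(np.arctan2(v[1,1],v[0,1])).round(0),(4*np.sqrt(w)).round(3))
s=observe();print(R.from_rotvec(s["eef_rot"]).as_matrix().round(3))
E
```

```text
t plate centre [ 0.5932 -0.0798  0.119 ]
[283.4 140.5] 43 [ 0.6669 -0.0683] -141.0 [0.02  0.023]
[294.6 147.6] 57 [ 0.6459 -0.0978] 71.0 [0.021 0.029]
[268.4 160.5] 41 [ 0.6122 -0.0255] 151.0 [0.018 0.025]
[309.1 162.8] 42 [ 0.6026 -0.1352] 176.0 [0.018 0.024]
[259.7 170.8] 48 [ 0.5847 -0.0012] 136.0 [0.019 0.027]
[313.7 175.4] 51 [ 0.5676 -0.146 ] -142.0 [0.019 0.027]
[285.3 184.2] 41 [ 0.5458 -0.0689] -179.0 [0.018 0.022]
[286.7 198. ] 53 [ 0.5084 -0.071 ] 180.0 [0.019 0.028]
[301.9 198. ] 23 [ 0.5072 -0.1115] 117.0 [0.007 0.041]
s plate centre [ 0.5933 -0.0727  0.119 ]
[190.  163.2] 189 [ 0.5893 -0.1363] -162.0 [0.026 0.078]
[230.4 162.8] 179 [ 0.5349 -0.0654] -175.0 [0.026 0.072]
[211.1 184.5] 33 [ 0.6051 -0.0618] 115.0 [0.015 0.016]
[184.9 188.4] 51 [ 0.646 -0.1  ] 46.0 [0.019 0.021]
[230.8 196.2] 254 [ 0.6029 -0.0093] 140.0 [0.03  0.073]
[207.6 219.6] 342 [ 0.6751 -0.0118] 118.0 [0.058 0.152]
[189.5 203.3] 97 [ 0.6681 -0.067 ] 57.0 [0.019 0.036]
[[-0.     0.316 -0.949]
 [ 0.002 -0.949 -0.316]
 [-1.    -0.002 -0.   ]]
```

```bash
python3 -m inch '[[0,-3,-31,-53,0,0,0],[0,-3,-31,-53,0,0,0],[0,-3,-31,-53,0,0,0],[0,-3,-31,-53,0,0,0],[0,-3,-31,-53,0,0,0]]' 20 && python3 -m inch '[[0,-3,-31,-53,0,0,0],[0,-3,-31,-53,0,0,0],[0,-3,-31,-53,0,0,0],[0,-3,-31,-53,0,0,0],[0,-3,-31,-53,0,0,0]]'
cat > look.py <<'E'
import sys
from h import *
s=st();im=capture("wrist");cv2.imwrite("pics/%s.png"%sys.argv[1],im[:,:,::-1]);np.save("pics/%s.npy"%sys.argv[1],np.r_[s["position"],s["eef_rot"]])
E
python3 look.py w1; python3 -c "
from h import *
print(R.from_rotvec(observe()['eef_rot']).as_matrix().round(3))"
```

```text
time_s: 0.72
position: [0.3851, -0.3128, 0.4195]
eef_rot: [2.048, 0.332, -2.048]
contact_force: [0.7, -1.1, -0.4]
grip_width: 0.499
time_s: 1.35
position: [0.5876, -0.0819, 0.4344]
eef_rot: [2.047, 0.332, -2.048]
contact_force: [-0.2, -0.9, 0.3]
grip_width: 0.499
t 1.35 p [ 0.5876 -0.0819  0.4344] q [-0.342  0.187  1.506 -0.     1.449  0.907] F [-0.22 -0.86  0.25] M [ 0.028 -0.024 -0.036] g 0.499
[[ 0.003  0.321 -0.947]
 [ 0.005 -0.947 -0.321]
 [-1.    -0.003 -0.004]]
```

View pics/w1.png

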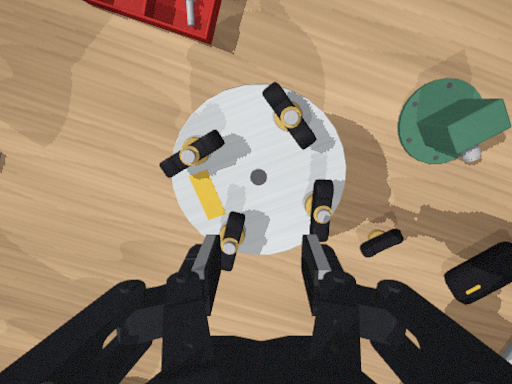

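The wrist view shows stud ends near (290,117) far, (189,156) left, (229,247) near and (323,215) right. The spare nut is at (381,243). Next I'll refine these and fit the 92 mm square.

```bash
cat > meas.py <<'E'
from h import *
import sys
n=sys.argv[1];a=np.load(f"pics/{n}.npy");pm=cam("wrist",dict(position=a[:3],eef_rot=a[3:]))
im=cv2.imread(f"pics/{n}.png");hsv=cv2.cvtColor(im,cv2.COLOR_BGR2HSV)
g=dict(far=(290,117),left=(189,156),near=(229,247),right=(323,215))
Z=.1583;P={}
for k,c in g.items():
    x0,y0=c[0]-9,c[1]-9
    w=im[y0:y0+19,x0:x0+19];h=hsv[y0:y0+19,x0:x0+19]
    m=((h[...,1]<60)&(h[...,2]>95)).astype(np.uint8)
    N,l,s,ce=cv2.connectedComponentsWithStats(m);j=min(range(1,N),key=lambda i:np.hypot(*(ce[i]-9))+ (100 if s[i,4]<30 else 0))
    uv=ce[j]+[x0,y0];P[k]=ray(uv,Z,pm)
    # wings: black pixels near
    mm=(im.max(2)<60).astype(np.uint8);kk=np.zeros_like(mm);cv2.circle(kk,tuple(int(v) for v in uv),40,1,-1);mm*=kk
    mm[235:,185:215]=0; mm[232:,303:330]*=(0)
    N,l,s2,c2=cv2.connectedComponentsWithStats(mm);pts=[]
    for i in range(1,N):
        if s2[i,4]>60: ys,xs=np.where(l==i);pts+=list(zip(xs,ys))
    Q=np.array([ray(q,.150,pm)[:2] for q in pts]);d=Q-P[k][:2];d=d[np.hypot(*d.T)<.036]
    wv,v=np.linalg.eigh(np.cov(d.T))
    print(k,uv.round(1),s[j,4],P[k][:2].round(4),"wing deg",np.degrees(np.arctan2(v[1,1],v[0,1])).round(1),len(d),(d.mean(0)*1e3).round(1))
A=np.array([P[k][:2] for k in("far","left","near","right")]);c=A.mean(0);z=(A-c)@[1,1j]
w=(z*np.array([1,-1j,-1,1j])).mean();print("c",c.round(4),"r",abs(w).round(4),"ang",np.degrees(np.angle(w)).round(1))
f=w/abs(w)*.092/np.sqrt(2)*np.array([1,1j,-1,-1j])
for k,q,zz in zip(("far","left","near","right"),f,z):print(k,(c+[q.real,q.imag]).round(4),"res mm",(1e3*(zz-q)).round(1))
E
python3 meas.py w1
```

```text
far [290.8 116.9] 180 [ 0.6555 -0.0845] wing deg 56.0 948 [1.  1.3]
left [187.8 155.9] 163 [ 0.5985 -0.0134] wing deg 138.9 847 [ 2.1 -1.9]
near [228.8 247.7] 141 [ 0.5274 -0.0704] wing deg -179.7 847 [0.7 1.8]
right [323.2 215.4] 151 [ 0.5847 -0.1412] wing deg -165.0 707 [8.4 3.8]
c [ 0.5915 -0.0774] r 0.0644 ang -6.2
far [ 0.6562 -0.0844] res mm (-0.7-0.1j)
left [ 0.5986 -0.0127] res mm (-0.1-0.7j)
near [ 0.5268 -0.0703] res mm (0.5-0.1j)
right [ 0.5845 -0.142 ] res mm (0.2+0.9j)
```

```bash
python3 -m inch '[[0,0,12,-32,0,0,0],[0,0,12,-32,0,0,0],[0,0,0,0,-0.186,0,0],[0,0,0,0,-0.186,0,0],[0,0,0,0,-0.186,0,0]]' >/dev/null
python3 -m inch '[[0,0,0,0,-0.186,0,0],[0,0,0,0,-0.186,0,0],[0,0,0,0,-0.186,0,0],[0,0,0,0,-0.186,0,0],[0,0,0,0,-0.186,0,0]]' >/dev/null
python3 -m inch '[[0,0,0,0,-0.186,0,0],[0,0,0,0,-0.186,0,0],[0,0,0,0,-0.186,0,0],[0,0,0,0,-0.186,0,0],[0,0,0,0,-0.186,0,0]]' >/dev/null
python3 -m inch '[[0,0,0,0,-0.186,0,0],[0,0,0,0,-0.186,0,0],[0,0,0,0,-0.186,0,0],[0,0,0,0,-0.186,0,0],[0,0,0,0,-0.186,0,0]]' >/dev/null
python3 -m inch '[[0,0,0,0,-0.186,0,0],[0,0,0,0,-0.186,0,0],[0,0,0,0,-0.073,0,0],[0,0,0,0,0,0,0],[0,0,0,0,0,0,0]]' >/dev/null
cat > go.py <<'E'
# offset to nut in tool axes
import sys
from h import *
s=st();Rm=R.from_rotvec(s["eef_rot"]).as_matrix()
N=dict(far=(.6562,-.0844,56),left=(.5986,-.0127,139),near=(.5268,-.0703,0),right=(.5845,-.142,16))
if len(sys.argv)>1:
    x,y,w=N[sys.argv[1]]
    # grasp axis point at tip height
    tip=s["position"]+Rm@[.16,0,0]
    d=Rm.T@np.array([x-tip[0],y-tip[1],0]);print("dy dz mm",(d*1e3).round(1)[1:],"tip z",(s["position"]+Rm@[.173,0,0])[2].round(4))
    phi=np.degrees(np.arctan2(Rm[1,1],Rm[0,1]));q6=np.degrees(s["joint_positions"][5])
    print("phi",phi.round(1),"turn rx options",[(np.radians(phi-t).round(3),"q6",(q6+phi-t).round(0)) for t in(w+90,w-90,w-270,w+270) if abs(q6+phi-t)<170])
print("tilt",Rm[:2,0].round(4))
E
python3 go.py far
```

```text
t 4.53 p [ 0.6548 -0.0863  0.4343] q [-0.314  0.362  1.295 -0.     1.485 -2.856] F [-0.7   0.07 -0.37] M [ 0.022 -0.012  0.019] g 0.5
dy dz mm [-0.2  2.4] tip z 0.2613
phi 145.7 turn rx options [(np.float64(-0.005), 'q6', np.float64(-164.0)), (np.float64(3.136), 'q6', np.float64(16.0))]
tilt [-0.0006  0.0002]
```

```bash
python3 -m inch '[[0,42,0,2,0,0,0],[0,42,0,0,0,0,0],[0,42,0,0,0,0,0],[0,0,0,0,0,0,0],[0,0,0,0,0,0,0]]' && python3 go.py far; python3 look.py w2
```

```text
time_s: 5.15
position: [0.6566, -0.0848, 0.3107]
eef_rot: [-0.76, 1.432, 0.757]
contact_force: [0.8, 0.3, -0.1]
grip_width: 0.5
t 5.15 p [ 0.6566 -0.0848  0.3107] q [-0.311  0.457  1.419  0.     1.263 -2.854] F [ 0.78  0.32 -0.12] M [-0.037 -0.026 -0.028] g 0.5
dy dz mm [ 1. -0.] tip z 0.1377
phi 145.7 turn rx options [(np.float64(-0.005), 'q6', np.float64(-164.0)), (np.float64(3.137), 'q6', np.float64(16.0))]
tilt [ 0.0026 -0.0008]
t 5.15 p [ 0.6566 -0.0848  0.3107] q [-0.311  0.457  1.419  0.     1.263 -2.854] F [ 0.78  0.32 -0.12] M [-0.037 -0.026 -0.028] g 0.5
```

View pics/w2.png

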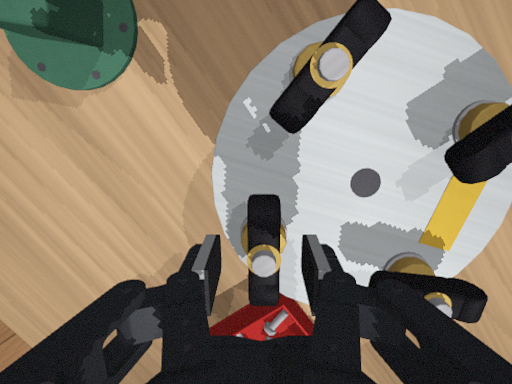

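The nut is centred between the fingers, stud at (264,263) with the wing vertical. Now I'll close.

```bash
python3 -m inch '[[1,2,0,0,0,0,0],[1,0,0,0,0,0,0],[1,0,0,0,0,0,0],[1,0,0,0,0,0,0],[1,0,0,0,0,0,0]]' 20 && python3 go.py far
```

```text
time_s: 5.82
position: [0.6561, -0.0844, 0.3086]
eef_rot: [-0.759, 1.433, 0.758]
contact_force: [-3.7, 1.8, 5.4]
grip_width: 0.177
t 5.83 p [ 0.6561 -0.0844  0.3086] q [-0.31   0.458  1.422  0.     1.261 -2.854] F [-3.69  1.79  5.44] M [0.296 0.516 0.017] g 0.177
dy dz mm [ 0.1 -0. ] tip z 0.1356
phi 145.8 turn rx options [(np.float64(-0.004), 'q6', np.float64(-164.0)), (np.float64(3.138), 'q6', np.float64(16.0))]
tilt [0.0009 0.    ]
```

```bash
python3 -m inch '[[1,0,0.5,0,0.18,0,0],[1,0,0,0,0.18,0,0],[1,0,0,0,0.18,0,0],[1,0,0,0,0.18,0,0],[1,0,0,0,0.18,0,0]]' >/dev/null && python3 go.py far
```

```text
t 6.45 p [ 0.656  -0.0848  0.3085] q [-3.110e-01  4.570e-01  1.423e+00 -1.000e-03  1.258e+00 -1.949e+00] F [-0.67 -1.33  2.77] M [-0.365  0.089  0.107] g 0.179
dy dz mm [ 0.8 -0.2] tip z 0.1355
phi 93.9 turn rx options [(np.float64(-0.91), 'q6', np.float64(-164.0)), (np.float64(2.232), 'q6', np.float64(16.0))]
tilt [ 0.0026 -0.002 ]
```

```bash
python3 -m inch '[[1,0,0,0,0.18,0,0],[1,0,0,0,0.18,0,0],[1,0,0,0,0.18,0,0],[1,0,0,0,0.18,0,0],[1,0,0,0,0.18,0,0]]' >/dev/null && python3 go.py far |grep -v tilt;  python3 -m inch '[[1,0,0,0,0.1,0,0],[1,0,0,0,0.1,0,0],[1,0,0,0,0.1,0,0],[1,0,0,0,0.1,0,0],[1,0,0,0,0.05,0,0]]' >/dev/null && python3 go.py far
```

```text
t 7.08 p [ 0.6558 -0.0853  0.3083] q [-0.311  0.457  1.423 -0.003  1.259 -1.049] F [-2.34 -2.55  2.33] M [-0.69   0.422  0.095] g 0.18
dy dz mm [ 1.1 -0.9] tip z 0.1353
phi 42.3 turn rx options [(np.float64(-1.81), 'q6', np.float64(-164.0)), (np.float64(1.332), 'q6', np.float64(16.0))]
t 7.7 p [ 0.6555 -0.0855  0.3082] q [-0.311  0.457  1.424 -0.003  1.26  -0.602] F [-2.32 -3.46  2.75] M [-0.755  0.667  0.106] g 0.187
dy dz mm [ 1.1 -1.3] tip z 0.1352
phi 16.7 turn rx options [(np.float64(-2.256), 'q6', np.float64(-164.0)), (np.float64(0.885), 'q6', np.float64(16.0))]
tilt [ 0.0001 -0.0031]
```

```bash
cat > chk.py <<'E'
from h import *
import sys
s=observe();m=s["ft_torque"][2];print(round(s["time_s"],2),"q6",s["joint_positions"][5].round(4),"F",s["contact_force"].round(1),"Mz",m.round(3),"g",round(float(s["grip_width"]),3))
sys.exit(int(m>float(sys.argv[1])))
E
python3 -m inch '[[1,0,-0.4,0.4,0.015,0,0],[1,0,0,0,0.015,0,0],[1,0,0,0,0.015,0,0],[1,0,0,0,0.015,0,0],[1,0,0,0,0,0,0]]' >/dev/null && python3 chk.py 0.15 &&
python3 -m inch '[[1,0,0,0,0.015,0,0],[1,0,0,0,0.015,0,0],[1,0,0,0,0.015,0,0],[1,0,0,0,0.015,0,0],[1,0,0,0,0,0,0]]' >/dev/null && python3 chk.py 0.15 &&
python3 -m inch '[[1,0,0,0,0.015,0,0],[1,0,0,0,0.015,0,0],[1,0,0,0,0.015,0,0],[1,0,0,0,0.015,0,0],[1,0,0,0,0,0,0]]' >/dev/null && python3 chk.py 0.15
```

```text
8.32 q6 -0.5456 F [-3.5 -4.7  6.7] Mz 0.098 g 0.179
8.95 q6 -0.4856 F [-3.3 -3.3  6.1] Mz 0.118 g 0.18
9.57 q6 -0.4256 F [-3.8 -4.9  5.1] Mz 0.092 g 0.18
```

```bash
python3 -m inch '[[1,0,0,0,0.015,0,0],[1,0,0,0,0.015,0,0],[1,0,0,0,0.015,0,0],[1,0,0,0,0.015,0,0],[1,0,0,0,0,0,0]]' >/dev/null && python3 chk.py 0.15 &&
python3 -m inch '[[1,0,0,0,0.015,0,0],[1,0,0,0,0.015,0,0],[1,0,0,0,0.015,0,0],[1,0,0,0,0.015,0,0],[1,0,0,0,0,0,0]]' >/dev/null && python3 chk.py 0.15 &&
python3 -m inch '[[1,0,0,0,0.015,0,0],[1,0,0,0,0.015,0,0],[1,0,0,0,0.015,0,0],[1,0,0,0,0.015,0,0],[1,0,0,0,0,0,0]]' >/dev/null && python3 chk.py 0.15 &&
python3 -m inch '[[1,0,0,0,0.015,0,0],[1,0,0,0,0.015,0,0],[1,0,0,0,0.015,0,0],[1,0,0,0,0.015,0,0],[1,0,0,0,0,0,0]]' >/dev/null && python3 chk.py 0.15 &&
python3 -m inch '[[1,0,0,0,0.015,0,0],[1,0,0,0,0.015,0,0],[1,0,0,0,0.015,0,0],[1,0,0,0,0.015,0,0],[1,0,0,0,0,0,0]]' >/dev/null && python3 chk.py 0.15; python3 go.py far
```

```text
10.2 q6 -0.3656 F [-3.8 -4.3  6. ] Mz 0.097 g 0.183
10.82 q6 -0.3056 F [-4.2 -5.2  6.4] Mz 0.134 g 0.18
11.45 q6 -0.2456 F [-3.8 -4.2  6.6] Mz 0.094 g 0.18
12.07 q6 -0.1856 F [-4.8 -3.4  5.9] Mz 0.085 g 0.183
12.7 q6 -0.1256 F [-5.1 -4.8  6.3] Mz 0.088 g 0.177
t 12.7 p [ 0.6552 -0.0855  0.3079] q [-0.312  0.457  1.425 -0.002  1.26  -0.126] F [-5.11 -4.84  6.28] M [-0.737  1.065  0.088] g 0.177
dy dz mm [ 0.8 -1.6] tip z 0.1349
phi -10.6 turn rx options [(np.float64(-2.734), 'q6', np.float64(-164.0)), (np.float64(0.408), 'q6', np.float64(16.0))]
tilt [-0.0004 -0.0019]
```

```bash
python3 -m inch '[[1,0,0,0,0.015,0,0],[1,0,0,0,0.015,0,0],[1,0,0,0,0.015,0,0],[1,0,0,0,0.015,0,0],[1,0,0,0,0,0,0]]' >/dev/null && python3 chk.py 0.15 &&
python3 -m inch '[[1,0,0,0,0.015,0,0],[1,0,0,0,0.015,0,0],[1,0,0,0,0.015,0,0],[1,0,0,0,0.015,0,0],[1,0,0,0,0,0,0]]' >/dev/null && python3 chk.py 0.15 &&
python3 -m inch '[[1,0,0,0,0.015,0,0],[1,0,0,0,0.015,0,0],[1,0,0,0,0.015,0,0],[1,0,0,0,0.015,0,0],[1,0,0,0,0,0,0]]' >/dev/null && python3 chk.py 0.15 &&
python3 -m inch '[[1,0,0,0,0.015,0,0],[1,0,0,0,0.015,0,0],[1,0,0,0,0.015,0,0],[1,0,0,0,0.015,0,0],[1,0,0,0,0,0,0]]' >/dev/null && python3 chk.py 0.15 &&
python3 -m inch '[[1,0,0,0,0.015,0,0],[1,0,0,0,0.015,0,0],[1,0,0,0,0.015,0,0],[1,0,0,0,0.015,0,0],[1,0,0,0,0,0,0]]' >/dev/null && python3 chk.py 0.15; python3 go.py far
```

```text
13.32 q6 -0.0657 F [-4.7 -3.8  6.8] Mz 0.163 g 0.182
t 13.32 p [ 0.6552 -0.0855  0.3079] q [-0.312  0.457  1.425 -0.002  1.26  -0.066] F [-4.71 -3.85  6.76] M [-0.735  1.097  0.163] g 0.182
dy dz mm [ 0.7 -1.7] tip z 0.1349
phi -14.1 turn rx options [(np.float64(-2.794), 'q6', np.float64(-164.0)), (np.float64(0.348), 'q6', np.float64(16.0))]
tilt [-0.0006 -0.0018]
```

```bash
cat > avg.py <<'E'
from h import *
v=[observe()["ft_torque"][2]]
for _ in range(4): capture("top");v.append(observe()["ft_torque"][2])
print("Mz avg",np.mean(v).round(3),np.round(v,3))
E
python3 avg.py
```

```text
Mz avg 0.104 [0.163 0.096 0.065 0.092 0.103]
```

```bash
cat > chk.py <<'E'
from h import *
import sys
v=[observe()["ft_torque"][2]]
def more(n):
    for _ in range(n): capture("top");v.append(observe()["ft_torque"][2])
more(1)
if np.mean(v)>.125: more(3)
s=observe();m=np.mean(v);print(round(s["time_s"],2),"q6",s["joint_positions"][5].round(4),"F",s["contact_force"].round(1),"Mz",m.round(3),len(v),"g",round(float(s["grip_width"]),3))
sys.exit(int(m>float(sys.argv[1])))
E
python3 -m inch '[[1,0,0,0,0.015,0,0],[1,0,0,0,0.015,0,0],[1,0,0,0,0.015,0,0],[1,0,0,0,0.015,0,0],[1,0,0,0,0,0,0]]' >/dev/null && python3 chk.py 0.15 &&
python3 -m inch '[[1,0,0,0,0.015,0,0],[1,0,0,0,0.015,0,0],[1,0,0,0,0.015,0,0],[1,0,0,0,0.015,0,0],[1,0,0,0,0,0,0]]' >/dev/null && python3 chk.py 0.15 &&
python3 -m inch '[[1,0,0,0,0.015,0,0],[1,0,0,0,0.015,0,0],[1,0,0,0,0.015,0,0],[1,0,0,0,0.015,0,0],[1,0,0,0,0,0,0]]' >/dev/null && python3 chk.py 0.15 &&
python3 -m inch '[[1,0,0,0,0.015,0,0],[1,0,0,0,0.015,0,0],[1,0,0,0,0.015,0,0],[1,0,0,0,0.015,0,0],[1,0,0,0,0,0,0]]' >/dev/null && python3 chk.py 0.15 &&
python3 -m inch '[[1,0,0,0,0.015,0,0],[1,0,0,0,0.015,0,0],[1,0,0,0,0.015,0,0],[1,0,0,0,0.015,0,0],[1,0,0,0,0,0,0]]' >/dev/null && python3 chk.py 0.15
```

```text
14.35 q6 -0.0058 F [-5.5 -3.8  6.7] Mz 0.132 5 g 0.181
15.03 q6 0.0543 F [-5.3 -4.   7. ] Mz 0.097 2 g 0.178
15.85 q6 0.1143 F [-5.2 -4.8  6.7] Mz 0.127 5 g 0.182
16.52 q6 0.1743 F [-5.8 -3.5  6.3] Mz 0.109 2 g 0.181
17.2 q6 0.2343 F [-5.3 -3.6  6.9] Mz 0.114 2 g 0.182
```

```bash
python3 -m inch '[[1,0,0,0,0.015,0,0],[1,0,0,0,0.015,0,0],[1,0,0,0,0.015,0,0],[1,0,0,0,0.015,0,0],[1,0,0,0,0,0,0]]' >/dev/null && python3 chk.py 0.15 &&
python3 -m inch '[[1,0,0,0,0.015,0,0],[1,0,0,0,0.015,0,0],[1,0,0,0,0.015,0,0],[1,0,0,0,0.015,0,0],[1,0,0,0,0,0,0]]' >/dev/null && python3 chk.py 0.15 &&
python3 -m inch '[[1,0,0,0,0.015,0,0],[1,0,0,0,0.015,0,0],[1,0,0,0,0.015,0,0],[1,0,0,0,0.015,0,0],[1,0,0,0,0,0,0]]' >/dev/null && python3 chk.py 0.15 &&
python3 -m inch '[[1,0,0,0,0.015,0,0],[1,0,0,0,0.015,0,0],[1,0,0,0,0.015,0,0],[1,0,0,0,0.015,0,0],[1,0,0,0,0,0,0]]' >/dev/null && python3 chk.py 0.15 &&
python3 -m inch '[[1,0,0,0,0.015,0,0],[1,0,0,0,0.015,0,0],[1,0,0,0,0.015,0,0],[1,0,0,0,0.015,0,0],[1,0,0,0,0,0,0]]' >/dev/null && python3 chk.py 0.15; python3 go.py near
```

```text
17.88 q6 0.2942 F [-5.5 -3.2  6.5] Mz 0.095 2 g 0.182
18.7 q6 0.3542 F [-5.4 -3.8  7. ] Mz 0.125 5 g 0.179
19.52 q6 0.4139 F [-5.7 -3.4  6.8] Mz 0.308 5 g 0.18
t 19.52 p [ 0.6551 -0.0853  0.3078] q [-0.312  0.457  1.425 -0.002  1.26   0.414] F [-5.74 -3.4   6.82] M [-0.524  1.144  0.321] g 0.18
dy dz mm [-106.    73.5] tip z 0.1348
phi -41.5 turn rx options [(np.float64(-2.296), 'q6', np.float64(-108.0)), (np.float64(0.846), 'q6', np.float64(72.0))]
tilt [-0.0012 -0.0014]
```

Far nut is home: torque jumped to 0.31 N m. Next is the opposite one (near).

```bash
sed -i 's/>.125: more/>.135: more/' chk.py
python3 -m inch '[[0,0,0,0,0,0,0],[0,0,0,0,0,0,0],[0,-60,0,0,0,0,0],[0,0,-35.3,24.5,0,0,0],[0,0,-35.3,24.5,0,0,0]]' >/dev/null
python3 -m inch '[[0,0,-35.3,24.5,0,0,0],[0,0,0,0,-0.186,0,0],[0,0,0,0,-0.186,0,0],[0,0,0,0,-0.186,0,0],[0,0,0,0,-0.186,0,0]]' >/dev/null
python3 -m inch '[[0,0,0,0,-0.186,0,0],[0,0,0,0,-0.186,0,0],[0,0,0,0,-0.186,0,0],[0,0,0,0,-0.186,0,0],[0,0,0,0,-0.186,0,0]]' >/dev/null
python3 -m inch '[[0,0,0,0,-0.186,0,0],[0,0,0,0,-0.186,0,0],[0,0,0,0,-0.186,0,0],[0,0,0,0,-0.064,0,0],[0,0,0,0,0,0,0]]' >/dev/null
python3 go.py near; python3 look.py w3
```

```text
t 22.02 p [ 0.5274 -0.0693  0.3665] q [-3.580e-01  7.900e-02  1.761e+00  1.000e-03  1.302e+00 -1.928e+00] F [-0.65 -0.09  0.41] M [-0.003  0.015 -0.007] g 0.497
dy dz mm [-1.1 -0.6] tip z 0.1935
phi 89.9 turn rx options [(np.float64(-0.001), 'q6', np.float64(-111.0)), (np.float64(3.14), 'q6', np.float64(69.0))]
tilt [0.0002 0.0005]
t 22.02 p [ 0.5274 -0.0693  0.3665] q [-3.580e-01  7.900e-02  1.761e+00  1.000e-03  1.302e+00 -1.928e+00] F [-0.65 -0.09  0.41] M [-0.003  0.015 -0.007] g 0.497
```

View pics/w3.png

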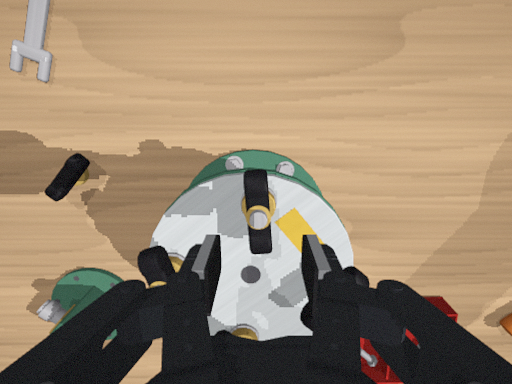

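Stud at (259,216) lies between the fingers (mid-column about 262), wing within about 3° of vertical. Descending and gripping.

```bash
python3 -m inch '[[0,29,-1.3,0,0,0,0],[0,29,0,0,0,0,0],[0,0,0,0,0,0,0],[1,0,0,0,0,0,0],[1,0,0,0,0,0,0]]' 20 >/dev/null; python3 -m inch '[[1,0,0,0,0,0,0],[1,0,0,0,0,0,0],[1,0,0,0,0.16,0,0],[1,0,0,0,0.18,0,0],[1,0,0,0,0.18,0,0]]' >/dev/null; python3 go.py near
```

```text
t 23.32 p [ 0.5279 -0.0715  0.3101] q [-0.361  0.142  1.81  -0.002  1.186 -1.405] F [-0.83 -2.7   5.73] M [-0.543  0.112  0.092] g 0.184
dy dz mm [ 0.7 -2.1] tip z 0.1371
phi 59.8 turn rx options [(np.float64(-0.527), 'q6', np.float64(-111.0)), (np.float64(2.615), 'q6', np.float64(69.0))]
tilt [ 0.0022 -0.0027]
```

```bash
python3 -m inch '[[1,0,0,0,0.185,0,0],[1,0,0,0,0.185,0,0],[1,0,0,0,0.185,0,0],[1,0,0,0,0.185,0,0],[1,0,0,0,0.185,0,0]]' >/dev/null && python3 chk.py 0.16 && python3 -m inch '[[1,0,0,0,0.185,0,0],[1,0,0,0,0.185,0,0],[1,0,0,0,0.185,0,0],[1,0,0,0,0.185,0,0],[1,0,0,0,0.185,0,0]]' >/dev/null && python3 chk.py 0.16; python3 go.py near
```

```text
24.0 q6 -0.4735 F [-5.6 -5.   7.4] Mz 0.111 2 g 0.183
24.82 q6 0.4394 F [-10.1  -3.5  10.5] Mz 0.08 5 g 0.18
t 24.82 p [ 0.5263 -0.0718  0.3096] q [-0.362  0.142  1.812 -0.005  1.192  0.439] F [-10.11  -3.55  10.54] M [-0.705  1.815  0.023] g 0.18
dy dz mm [-0.4 -2.3] tip z 0.1366
phi -45.8 turn rx options [(np.float64(-2.37), 'q6', np.float64(-111.0)), (np.float64(0.771), 'q6', np.float64(69.0))]
tilt [-0.0053 -0.0028]
```

```bash
python3 -m inch '[[1,-0.5,-0.5,0.9,0.016,0,0],[1,0,0,0,0.016,0,0],[1,0,0,0,0.016,0,0],[1,0,0,0,0.016,0,0],[1,0,0,0,0,0,0]]' >/dev/null && python3 chk.py 0.15 &&
python3 -m inch '[[1,0,0,0,0.016,0,0],[1,0,0,0,0.016,0,0],[1,0,0,0,0.016,0,0],[1,0,0,0,0.016,0,0],[1,0,0,0,0,0,0]]' >/dev/null && python3 chk.py 0.15 &&
python3 -m inch '[[1,0,0,0,0.016,0,0],[1,0,0,0,0.016,0,0],[1,0,0,0,0.016,0,0],[1,0,0,0,0.016,0,0],[1,0,0,0,0,0,0]]' >/dev/null && python3 chk.py 0.15 &&
python3 -m inch '[[1,0,0,0,0.016,0,0],[1,0,0,0,0.016,0,0],[1,0,0,0,0.016,0,0],[1,0,0,0,0.016,0,0],[1,0,0,0,0,0,0]]' >/dev/null && python3 chk.py 0.15 &&
python3 -m inch '[[1,0,0,0,0.016,0,0],[1,0,0,0,0.016,0,0],[1,0,0,0,0.016,0,0],[1,0,0,0,0.016,0,0],[1,0,0,0,0,0,0]]' >/dev/null && python3 chk.py 0.15
```

```text
25.5 q6 0.502 F [-5.9 -4.2  6.5] Mz 0.104 2 g 0.18
26.18 q6 0.5659 F [-5.9 -3.1  6.9] Mz 0.086 2 g 0.179
27.0 q6 0.63 F [-6.5 -3.   6.6] Mz 0.141 5 g 0.18
27.68 q6 0.694 F [-7.8 -1.3  7.1] Mz 0.12 2 g 0.186
28.5 q6 0.7579 F [-8.1 -2.2  7. ] Mz 0.144 5 g 0.176
```

```bash
python3 -m inch '[[1,0,0,0,0.016,0,0],[1,0,0,0,0.016,0,0],[1,0,0,0,0.016,0,0],[1,0,0,0,0.016,0,0],[1,0,0,0,0,0,0]]' >/dev/null && python3 chk.py 0.15 &&
python3 -m inch '[[1,0,0,0,0.016,0,0],[1,0,0,0,0.016,0,0],[1,0,0,0,0.016,0,0],[1,0,0,0,0.016,0,0],[1,0,0,0,0,0,0]]' >/dev/null && python3 chk.py 0.15 &&
python3 -m inch '[[1,0,0,0,0.016,0,0],[1,0,0,0,0.016,0,0],[1,0,0,0,0.016,0,0],[1,0,0,0,0.016,0,0],[1,0,0,0,0,0,0]]' >/dev/null && python3 chk.py 0.15 &&
python3 -m inch '[[1,0,0,0,0.016,0,0],[1,0,0,0,0.016,0,0],[1,0,0,0,0.016,0,0],[1,0,0,0,0.016,0,0],[1,0,0,0,0,0,0]]' >/dev/null && python3 chk.py 0.15; python3 go.py right
```

```text
29.32 q6 0.822 F [-7.6 -0.9  8.1] Mz 0.118 5 g 0.184
30.0 q6 0.8859 F [-7.2 -0.8  8.1] Mz 0.116 2 g 0.176
30.82 q6 0.9499 F [-7.3 -1.3  8.3] Mz 0.134 5 g 0.185
31.5 q6 1.014 F [-8.   0.2  8.2] Mz 0.092 2 g 0.183
t 31.5 p [ 0.5255 -0.0713  0.3096] q [-0.362  0.139  1.815 -0.002  1.191  1.014] F [-8.03  0.21  8.2 ] M [-0.103  1.252  0.116] g 0.183
dy dz mm [ 80.8 -44.9] tip z 0.1366
phi -78.8 turn rx options [(np.float64(-3.225), 'q6', np.float64(-127.0)), (np.float64(-0.084), 'q6', np.float64(53.0))]
tilt [-0.0045 -0.0007]
```

```bash
sed -i 's/>.135: more(3)/>.15: more(2)/' chk.py
python3 -m inch '[[1,0,0,0,0.016,0,0],[1,0,0,0,0.016,0,0],[1,0,0,0,0.016,0,0],[1,0,0,0,0.016,0,0],[1,0,0,0,0,0,0]]' >/dev/null && python3 chk.py 0.155 &&
python3 -m inch '[[1,0,0,0,0.016,0,0],[1,0,0,0,0.016,0,0],[1,0,0,0,0.016,0,0],[1,0,0,0,0.016,0,0],[1,0,0,0,0,0,0]]' >/dev/null && python3 chk.py 0.155 &&
python3 -m inch '[[1,0,0,0,0.016,0,0],[1,0,0,0,0.016,0,0],[1,0,0,0,0.016,0,0],[1,0,0,0,0.016,0,0],[1,0,0,0,0,0,0]]' >/dev/null && python3 chk.py 0.155 &&
python3 -m inch '[[1,0,0,0,0.016,0,0],[1,0,0,0,0.016,0,0],[1,0,0,0,0.016,0,0],[1,0,0,0,0.016,0,0],[1,0,0,0,0,0,0]]' >/dev/null && python3 chk.py 0.155; python3 go.py right
```

```text
32.27 q6 1.0776 F [-8.2 -0.2  8.3] Mz 0.267 4 g 0.182
t 32.27 p [ 0.5254 -0.0712  0.3095] q [-0.362  0.139  1.815 -0.002  1.191  1.078] F [-8.19 -0.19  8.31] M [-0.053  1.238  0.272] g 0.182
dy dz mm [ 77.9 -50. ] tip z 0.1365
phi -82.4 turn rx options [(np.float64(-3.289), 'q6', np.float64(-127.0)), (np.float64(-0.147), 'q6', np.float64(53.0))]
tilt [-0.0047 -0.0006]
```

```bash

python3 -m inch '[[0,0,0,0,0,0,0],[0,0,0,0,0,0,0],[0,-60,0,0,0,0,0],[0,0,39,-25,0,0,0],[0,0,39,-25,0,0,0]]' >/dev/null
python3 -m inch '[[0,0,0,0,-0.183,0,0],[0,0,0,0,-0.183,0,0],[0,0,0,0,-0.183,0,0],[0,0,0,0,-0.183,0,0],[0,0,0,0,-0.183,0,0]]' >/dev/null
python3 -m inch '[[0,0,0,0,-0.183,0,0],[0,0,0,0,-0.183,0,0],[0,0,0,0,-0.183,0,0],[0,0,0,0,-0.183,0,0],[0,0,0,0,-0.183,0,0]]' >/dev/null
python3 -m inch '[[0,0,0,0,-0.183,0,0],[0,0,0,0,-0.183,0,0],[0,0,0,0,-0.183,0,0],[0,0,0,0,-0.183,0,0],[0,0,0,0,-0.183,0,0]]' >/dev/null
python3 -m inch '[[0,0,0,0,-0.183,0,0],[0,0,0,0,-0.183,0,0],[0,0,0,0,-0.178,0,0],[0,20,0,0,0,0,0],[0,0,0,0,0,0,0]]' >/dev/null
python3 go.py right; python3 look.py w4
```

```text
t 35.4 p [ 0.5852 -0.1415  0.3459] q [-0.438  0.278  1.577 -0.     1.293 -2.284] F [ 0.44 -0.54 -1.44] M [-0.001  0.035  0.048] g 0.498
dy dz mm [-0.9 -0.2] tip z 0.1729
phi 105.8 turn rx options [(np.float64(-0.004), 'q6', np.float64(-131.0)), (np.float64(3.138), 'q6', np.float64(49.0))]
tilt [-0.0051  0.0024]
t 35.4 p [ 0.5852 -0.1415  0.3459] q [-0.438  0.278  1.577 -0.     1.293 -2.284] F [ 0.44 -0.54 -1.44] M [-0.001  0.035  0.048] g 0.498
```

View pics/w4.png

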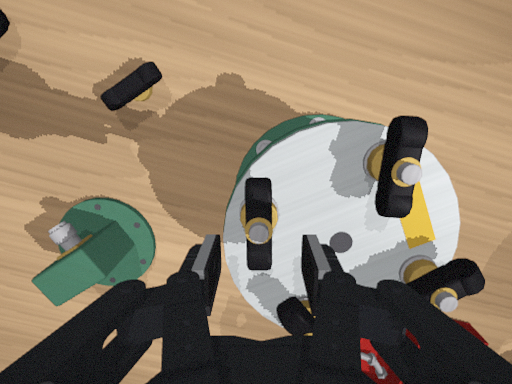

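Stud at (259,232), aligned between the fingers. Descending, gripping and turning.

```bash
python3 -m inch '[[0,36,-1.2,0,0,0,0],[0,0,0,0,0,0,0],[1,0,0,0,0,0,0],[1,0,0,0,0,0,0],[1,0,0,0,0,0,0]]' 20 >/dev/null; python3 -m inch '[[1,0,0,0,0,0,0],[1,0,0,0,0.18,0,0],[1,0,0,0,0.185,0,0],[1,0,0,0,0.185,0,0],[1,0,0,0,0.185,0,0]]' >/dev/null; python3 go.py right;python3 -m inch '[[1,0,0,0,0.185,0,0],[1,0,0,0,0.185,0,0],[1,0,0,0,0.185,0,0],[1,0,0,0,0.185,0,0],[1,0,0,0,0.185,0,0]]' >/dev/null && python3 chk.py 0.16
```

```text
t 36.7 p [ 0.5866 -0.1439  0.3148] q [-0.44   0.312  1.599 -0.003  1.228 -1.547] F [-3.99 -1.72  5.  ] M [-0.443  0.807  0.116] g 0.181
dy dz mm [ 1.2 -3. ] tip z 0.1418
phi 63.5 turn rx options [(np.float64(-0.742), 'q6', np.float64(-131.0)), (np.float64(2.4), 'q6', np.float64(49.0))]
tilt [ 0.0008 -0.0034]
37.38 q6 -0.616 F [-8.9 -4.   7.5] Mz 0.087 2 g 0.177
```

```bash
python3 -m inch '[[1,0,-1,0.2,0.18,0,0],[1,0,0,0,0.18,0,0],[1,0,0,0,0.18,0,0],[1,0,0,0,0.18,0,0],[1,0,0,0,0,0,0]]' >/dev/null && python3 chk.py 0.155 &&
python3 -m inch '[[1,0,0,0,0.016,0,0],[1,0,0,0,0.016,0,0],[1,0,0,0,0.016,0,0],[1,0,0,0,0.016,0,0],[1,0,0,0,0,0,0]]' >/dev/null && python3 chk.py 0.155 &&
python3 -m inch '[[1,0,0,0,0.016,0,0],[1,0,0,0,0.016,0,0],[1,0,0,0,0.016,0,0],[1,0,0,0,0.016,0,0],[1,0,0,0,0,0,0]]' >/dev/null && python3 chk.py 0.155 &&
python3 -m inch '[[1,0,0,0,0.016,0,0],[1,0,0,0,0.016,0,0],[1,0,0,0,0.016,0,0],[1,0,0,0,0.016,0,0],[1,0,0,0,0,0,0]]' >/dev/null && python3 chk.py 0.155 &&
python3 -m inch '[[1,0,0,0,0.016,0,0],[1,0,0,0,0.016,0,0],[1,0,0,0,0.016,0,0],[1,0,0,0,0.016,0,0],[1,0,0,0,0,0,0]]' >/dev/null && python3 chk.py 0.155; python3 go.py left
```

```text
38.05 q6 0.0908 F [-14.4  -2.3  10.7] Mz 0.065 2 g 0.178
38.73 q6 0.1544 F [-13.9  -2.3  11.5] Mz 0.116 2 g 0.179
39.4 q6 0.2184 F [-15.4  -1.9  11.5] Mz 0.128 2 g 0.181
40.17 q6 0.2824 F [-15.   -0.5  11. ] Mz 0.176 4 g 0.179
t 40.17 p [ 0.5839 -0.1444  0.3144] q [-0.442  0.309  1.604 -0.006  1.234  0.282] F [-15.    -0.51  10.97] M [-0.195  2.741  0.159] g 0.179
dy dz mm [ -75.5 -109.6] tip z 0.1414
phi -41.4 turn rx options [(np.float64(-1.578), 'q6', np.float64(-74.0)), (np.float64(1.564), 'q6', np.float64(106.0))]
tilt [-0.0074 -0.0024]
```

```bash
python3 avg.py; python3 -m inch '[[1,-0.5,-1.1,1,0.008,0,0],[1,0,0,0,0.008,0,0],[1,0,0,0,0.008,0,0],[1,0,0,0,0.008,0,0],[1,0,0,0,0,0,0]]' >/dev/null; python3 avg.py; python3 chk.py .15
```

```text
Mz avg 0.14 [0.159 0.166 0.184 0.096 0.094]
Mz avg 0.108 [0.053 0.115 0.103 0.088 0.182]
41.25 q6 0.3133 F [-10.   -1.    5.9] Mz 0.147 2 g 0.176
```

```bash
python3 -m inch '[[1,0,0,0,0.016,0,0],[1,0,0,0,0.016,0,0],[1,0,0,0,0.016,0,0],[1,0,0,0,0.016,0,0],[1,0,0,0,0,0,0]]' >/dev/null && python3 chk.py 0.16 &&
python3 -m inch '[[1,0,0,0,0.016,0,0],[1,0,0,0,0.016,0,0],[1,0,0,0,0.016,0,0],[1,0,0,0,0.016,0,0],[1,0,0,0,0,0,0]]' >/dev/null && python3 chk.py 0.16 &&
python3 -m inch '[[1,0,0,0,0.016,0,0],[1,0,0,0,0.016,0,0],[1,0,0,0,0.016,0,0],[1,0,0,0,0.016,0,0],[1,0,0,0,0,0,0]]' >/dev/null && python3 chk.py 0.16 &&
python3 -m inch '[[1,0,0,0,0.016,0,0],[1,0,0,0,0.016,0,0],[1,0,0,0,0.016,0,0],[1,0,0,0,0.016,0,0],[1,0,0,0,0,0,0]]' >/dev/null && python3 chk.py 0.16; python3 go.py left
```

```text
41.92 q6 0.3773 F [-9.4 -0.4  7.4] Mz 0.096 2 g 0.183
42.6 q6 0.4413 F [-9.9 -1.   7.2] Mz 0.111 2 g 0.179
43.27 q6 0.5053 F [-10.2  -1.    8. ] Mz 0.135 2 g 0.178
43.95 q6 0.5693 F [-10.8  -0.    8. ] Mz 0.123 2 g 0.174
t 43.95 p [ 0.5827 -0.144   0.3144] q [-0.443  0.306  1.608 -0.004  1.233  0.569] F [-1.079e+01 -1.000e-02  7.950e+00] M [0.035 2.006 0.076] g 0.174
dy dz mm [-102.5  -84.1] tip z 0.1414
phi -57.9 turn rx options [(np.float64(-1.866), 'q6', np.float64(-74.0)), (np.float64(1.276), 'q6', np.float64(106.0))]
tilt [-0.0058 -0.0013]
```

```bash
python3 -m inch '[[1,0,0,0,0.016,0,0],[1,0,0,0,0.016,0,0],[1,0,0,0,0.016,0,0],[1,0,0,0,0.016,0,0],[1,0,0,0,0,0,0]]' >/dev/null && python3 chk.py 0.16 &&
python3 -m inch '[[1,0,0,0,0.016,0,0],[1,0,0,0,0.016,0,0],[1,0,0,0,0.016,0,0],[1,0,0,0,0.016,0,0],[1,0,0,0,0,0,0]]' >/dev/null && python3 chk.py 0.16 &&
python3 -m inch '[[1,0,0,0,0.016,0,0],[1,0,0,0,0.016,0,0],[1,0,0,0,0.016,0,0],[1,0,0,0,0.016,0,0],[1,0,0,0,0,0,0]]' >/dev/null && python3 chk.py 0.16 &&
python3 -m inch '[[1,0,0,0,0.016,0,0],[1,0,0,0,0.016,0,0],[1,0,0,0,0.016,0,0],[1,0,0,0,0.016,0,0],[1,0,0,0,0,0,0]]' >/dev/null && python3 chk.py 0.16; python3 go.py left
```

```text
44.73 q6 0.6333 F [-11.1   1.1   8.4] Mz 0.16 4 g 0.173
t 44.73 p [ 0.5827 -0.1439  0.3144] q [-0.442  0.306  1.608 -0.004  1.233  0.633] F [-11.11   1.09   8.35] M [0.009 2.041 0.157] g 0.173
dy dz mm [-107.5  -77.4] tip z 0.1414
phi -61.6 turn rx options [(np.float64(-1.93), 'q6', np.float64(-74.0)), (np.float64(1.212), 'q6', np.float64(106.0))]
tilt [-0.006  -0.0011]
```

```bash
python3 -m inch '[[1,0,0,0,0.012,0,0],[1,0,0,0,0.012,0,0],[1,0,0,0,0.012,0,0],[1,0,0,0,0,0,0],[1,0,0,0,0,0,0]]' >/dev/null && python3 chk.py 0.16 && 
python3 -m inch '[[1,0,0,0,0.016,0,0],[1,0,0,0,0.016,0,0],[1,0,0,0,0.016,0,0],[1,0,0,0,0.016,0,0],[1,0,0,0,0,0,0]]' >/dev/null && python3 chk.py 0.16 &&
python3 -m inch '[[1,0,0,0,0.016,0,0],[1,0,0,0,0.016,0,0],[1,0,0,0,0.016,0,0],[1,0,0,0,0.016,0,0],[1,0,0,0,0,0,0]]' >/dev/null && python3 chk.py 0.16; python3 go.py left
```

```text
45.4 q6 0.6692 F [-11.9   0.5   7.5] Mz 0.101 2 g 0.178
46.08 q6 0.7333 F [-10.7   0.5   9.3] Mz 0.1 2 g 0.18
46.75 q6 0.7973 F [-12.    1.4   8.9] Mz 0.131 2 g 0.18
t 46.75 p [ 0.5827 -0.1437  0.3144] q [-0.442  0.306  1.608 -0.003  1.234  0.797] F [-12.02   1.41   8.92] M [0.292 2.048 0.082] g 0.18
dy dz mm [-118.3  -58.8] tip z 0.1414
phi -71.0 turn rx options [(np.float64(-2.094), 'q6', np.float64(-74.0)), (np.float64(1.048), 'q6', np.float64(106.0))]
tilt [-0.0064 -0.0003]
```

```bash
python3 -m inch '[[1,0,0,0,0.016,0,0],[1,0,0,0,0.016,0,0],[1,0,0,0,0.016,0,0],[1,0,0,0,0.016,0,0],[1,0,0,0,0,0,0]]' >/dev/null && python3 chk.py 0.17 && 
python3 -m inch '[[1,0,0,0,0.016,0,0],[1,0,0,0,0.016,0,0],[1,0,0,0,0.016,0,0],[1,0,0,0,0.016,0,0],[1,0,0,0,0,0,0]]' >/dev/null && python3 chk.py 0.17 &&
python3 -m inch '[[1,0,0,0,0.016,0,0],[1,0,0,0,0.016,0,0],[1,0,0,0,0.016,0,0],[1,0,0,0,0.016,0,0],[1,0,0,0,0,0,0]]' >/dev/null && python3 chk.py 0.17; python3 go.py left
```

```text
47.42 q6 0.8613 F [-11.4   1.4   9.2] Mz 0.119 2 g 0.176
48.2 q6 0.9252 F [-12.2   3.    9.8] Mz 0.128 4 g 0.174
48.88 q6 0.9893 F [-12.2   2.7   9.9] Mz 0.142 2 g 0.182
t 48.88 p [ 0.5826 -0.1434  0.3144] q [-0.442  0.305  1.608 -0.003  1.234  0.989] F [-12.22   2.66   9.89] M [0.585 2.157 0.163] g 0.182
dy dz mm [-126.9  -35.2] tip z 0.1414
phi -82.0 turn rx options [(np.float64(-2.286), 'q6', np.float64(-74.0)), (np.float64(0.856), 'q6', np.float64(106.0))]
tilt [-0.0068  0.0005]
```

```bash
python3 -m inch '[[1,0,0,0,0.0125,0,0],[1,0,0,0,0.0125,0,0],[1,0,0,0,0.0125,0,0],[1,0,0,0,0.0125,0,0],[1,0,0,0,0,0,0]]' >/dev/null && python3 chk.py 0.17 && 
python3 -m inch '[[1,0,0,0,0.016,0,0],[1,0,0,0,0.016,0,0],[1,0,0,0,0.016,0,0],[1,0,0,0,0.016,0,0],[1,0,0,0,0,0,0]]' >/dev/null && python3 chk.py 0.17 &&
python3 -m inch '[[1,0,0,0,0.016,0,0],[1,0,0,0,0.016,0,0],[1,0,0,0,0.016,0,0],[1,0,0,0,0.016,0,0],[1,0,0,0,0,0,0]]' >/dev/null && python3 chk.py 0.17; python3 go.py left
```

```text
49.65 q6 1.0392 F [-12.5   3.    9.7] Mz 0.155 4 g 0.179
50.42 q6 1.1028 F [-12.9   4.4   9.4] Mz 0.36 4 g 0.175
t 50.42 p [ 0.5826 -0.1431  0.3143] q [-0.442  0.305  1.608 -0.002  1.234  1.103] F [-12.93   4.38   9.35] M [0.694 2.129 0.422] g 0.175
dy dz mm [-129.8  -20.6] tip z 0.1414
phi -88.4 turn rx options [(np.float64(-2.399), 'q6', np.float64(-74.0)), (np.float64(0.743), 'q6', np.float64(106.0))]
tilt [-0.0068  0.0008]
```

Right nut is home at 0.36 N m average. Moving to the last (left) nut.

```bash
sed -i 's/^more(1)/if v[0]>.13: more(1)/' chk.py
python3 -m inch '[[0,0,0,0,0,0,0],[0,0,0,0,0,0,0],[0,-56,0,0,0,0,0],[0,0,-43,-6.5,0,0,0],[0,0,-43,-6.5,0,0,0]]' >/dev/null
python3 -m inch '[[0,0,-43,-6.5,0,0,0],[0,0,0,0,-0.186,0,0],[0,0,0,0,-0.186,0,0],[0,0,0,0,-0.186,0,0],[0,0,0,0,-0.186,0,0]]' >/dev/null
python3 -m inch '[[0,0,0,0,-0.186,0,0],[0,0,0,0,-0.186,0,0],[0,0,0,0,-0.186,0,0],[0,0,0,0,-0.186,0,0],[0,0,0,0,-0.186,0,0]]' >/dev/null
python3 -m inch '[[0,0,0,0,-0.186,0,0],[0,0,0,0,-0.186,0,0],[0,0,0,0,-0.186,0,0],[0,20,0,0,-0.167,0,0],[0,0,0,0,0,0,0]]' >/dev/null
python3 go.py left; python3 look.py w5
```

```text
t 52.92 p [ 0.5997 -0.014   0.3481] q [-0.225  0.269  1.582 -0.     1.293 -1.077] F [-0.11  0.12  0.2 ] M [ 0.016 -0.05   0.017] g 0.499
dy dz mm [ 0.5 -1.3] tip z 0.1751
phi 48.8 turn rx options [(np.float64(-0.003), 'q6', np.float64(-62.0)), (np.float64(3.138), 'q6', np.float64(118.0))]
tilt [-0.0029  0.0005]
t 52.92 p [ 0.5997 -0.014   0.3481] q [-0.225  0.269  1.582 -0.     1.293 -1.077] F [-0.11  0.12  0.2 ] M [ 0.016 -0.05   0.017] g 0.499
```

View pics/w5.png

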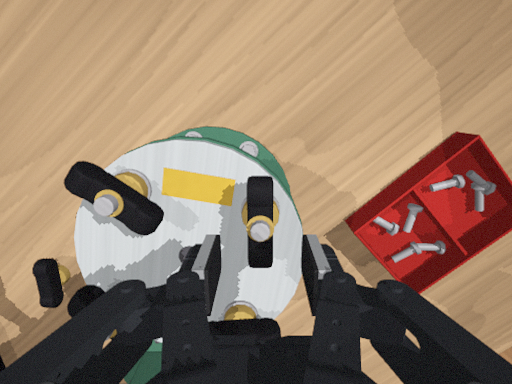

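Stud at (260,232), between the fingers. Descending, gripping and turning.

```bash
python3 -m inch '[[0,37,-1.2,-1.5,0,0,0],[0,0,0,0,0,0,0],[1,0,0,0,0,0,0],[1,0,0,0,0,0,0],[1,0,0,0,0,0,0]]' 20 >/dev/null; python3 -m inch '[[1,0,0,0,0,0,0],[1,0,0,0,0.185,0,0],[1,0,0,0,0.185,0,0],[1,0,0,0,0.185,0,0],[1,0,0,0,0.185,0,0]]' >/dev/null; python3 go.py left;python3 -m inch '[[1,0,0,0,0.185,0,0],[1,0,0,0,0.185,0,0],[1,0,0,0,0.185,0,0],[1,0,0,0,0.185,0,0],[1,0,0,0,0.185,0,0]]' >/dev/null && python3 chk.py 0.16
```

```text
t 54.23 p [ 0.5984 -0.0146  0.3145] q [-0.226  0.3    1.615 -0.002  1.226 -0.333] F [-5.85 -3.04  6.39] M [-0.614  0.871  0.071] g 0.178
dy dz mm [ 0.4 -2.3] tip z 0.1415
phi 6.2 turn rx options [(np.float64(-0.747), 'q6', np.float64(-62.0)), (np.float64(2.394), 'q6', np.float64(118.0))]
tilt [ 0.0005 -0.0023]
54.85 q6 0.5921 F [-8.6 -2.  10. ] Mz 0.058 1 g 0.178
```

```bash
python3 -m inch '[[1,-0.5,-0.6,0.6,0.183,0,0],[1,0,0,0,0.183,0,0],[1,0,0,0,0.183,0,0],[1,0,0,0,0.183,0,0],[1,0,0,0,0,0,0]]' >/dev/null && python3 chk.py 0.17 &&
python3 -m inch '[[1,0,0,0,0.016,0,0],[1,0,0,0,0.016,0,0],[1,0,0,0,0.016,0,0],[1,0,0,0,0.016,0,0],[1,0,0,0,0,0,0]]' >/dev/null && python3 chk.py 0.16 &&
python3 -m inch '[[1,0,0,0,0.016,0,0],[1,0,0,0,0.016,0,0],[1,0,0,0,0.016,0,0],[1,0,0,0,0.016,0,0],[1,0,0,0,0,0,0]]' >/dev/null && python3 chk.py 0.16 &&
python3 -m inch '[[1,0,0,0,0.016,0,0],[1,0,0,0,0.016,0,0],[1,0,0,0,0.016,0,0],[1,0,0,0,0.016,0,0],[1,0,0,0,0,0,0]]' >/dev/null && python3 chk.py 0.16 &&
python3 -m inch '[[1,0,0,0,0.016,0,0],[1,0,0,0,0.016,0,0],[1,0,0,0,0.016,0,0],[1,0,0,0,0.016,0,0],[1,0,0,0,0,0,0]]' >/dev/null && python3 chk.py 0.16
```

```text
55.48 q6 1.3193 F [-7.2 -0.2  6.8] Mz 0.028 1 g 0.176
56.1 q6 1.3819 F [-6.5  1.1  7.4] Mz 0.084 1 g 0.181
56.73 q6 1.4459 F [-7.5  1.2  7.3] Mz 0.096 1 g 0.178
57.35 q6 1.5099 F [-5.8  0.8  6.9] Mz 0.081 1 g 0.179
57.98 q6 1.5739 F [-6.   1.7  6.9] Mz 0.075 1 g 0.178
```

Turned about 152°, with the drag still low.

```bash
python3 -m inch '[[1,0,0,0,0.016,0,0],[1,0,0,0,0.016,0,0],[1,0,0,0,0.016,0,0],[1,0,0,0,0.016,0,0],[1,0,0,0,0,0,0]]' >/dev/null && python3 chk.py 0.16 &&
python3 -m inch '[[1,0,0,0,0.016,0,0],[1,0,0,0,0.016,0,0],[1,0,0,0,0.016,0,0],[1,0,0,0,0.016,0,0],[1,0,0,0,0,0,0]]' >/dev/null && python3 chk.py 0.16 &&
python3 -m inch '[[1,0,0,0,0.016,0,0],[1,0,0,0,0.016,0,0],[1,0,0,0,0.016,0,0],[1,0,0,0,0.016,0,0],[1,0,0,0,0,0,0]]' >/dev/null && python3 chk.py 0.16 &&
python3 -m inch '[[1,0,0,0,0.016,0,0],[1,0,0,0,0.016,0,0],[1,0,0,0,0.016,0,0],[1,0,0,0,0.016,0,0],[1,0,0,0,0,0,0]]' >/dev/null && python3 chk.py 0.16 &&
python3 -m inch '[[1,0,0,0,0.016,0,0],[1,0,0,0,0.016,0,0],[1,0,0,0,0.016,0,0],[1,0,0,0,0.016,0,0],[1,0,0,0,0,0,0]]' >/dev/null && python3 chk.py 0.16
```

```text
58.6 q6 1.6378 F [-6.1  1.8  6. ] Mz 0.093 1 g 0.175
59.23 q6 1.7019 F [-5.7  1.7  6. ] Mz 0.085 1 g 0.179
59.85 q6 1.7659 F [-6.2  2.6  7.3] Mz 0.111 1 g 0.179
60.48 q6 1.8298 F [-6.   3.1  6.3] Mz 0.077 1 g 0.179
61.1 q6 1.8939 F [-6.4  2.7  6.8] Mz 0.069 1 g 0.175
```

```bash
python3 -m inch '[[1,0,0,0,0.016,0,0],[1,0,0,0,0.016,0,0],[1,0,0,0,0.016,0,0],[1,0,0,0,0.016,0,0],[1,0,0,0,0,0,0]]' >/dev/null && python3 chk.py 0.16 &&
python3 -m inch '[[1,0,0,0,0.016,0,0],[1,0,0,0,0.016,0,0],[1,0,0,0,0.016,0,0],[1,0,0,0,0.016,0,0],[1,0,0,0,0,0,0]]' >/dev/null && python3 chk.py 0.16 &&
python3 -m inch '[[1,0,0,0,0.016,0,0],[1,0,0,0,0.016,0,0],[1,0,0,0,0.016,0,0],[1,0,0,0,0.016,0,0],[1,0,0,0,0,0,0]]' >/dev/null && python3 chk.py 0.16 &&
python3 -m inch '[[1,0,0,0,0.016,0,0],[1,0,0,0,0.016,0,0],[1,0,0,0,0.016,0,0],[1,0,0,0,0.016,0,0],[1,0,0,0,0,0,0]]' >/dev/null && python3 chk.py 0.16
```

```text
61.73 q6 1.9579 F [-6.   2.5  5.1] Mz 0.079 1 g 0.175
62.35 q6 2.0218 F [-5.   4.1  6.8] Mz 0.124 1 g 0.177
62.98 q6 2.0858 F [-5.1  4.4  5.8] Mz 0.097 1 g 0.181
63.6 q6 2.1498 F [-5.6  4.   6.9] Mz 0.07 1 g 0.177
```

```bash
python3 -m inch '[[1,0,0,0,0.016,0,0],[1,0,0,0,0.016,0,0],[1,0,0,0,0.016,0,0],[1,0,0,0,0.016,0,0],[1,0,0,0,0,0,0]]' >/dev/null && python3 chk.py 0.16 &&
python3 -m inch '[[1,0,0,0,0.016,0,0],[1,0,0,0,0.016,0,0],[1,0,0,0,0.016,0,0],[1,0,0,0,0.016,0,0],[1,0,0,0,0,0,0]]' >/dev/null && python3 chk.py 0.16 &&
python3 -m inch '[[1,0,0,0,0.016,0,0],[1,0,0,0,0.016,0,0],[1,0,0,0,0.016,0,0],[1,0,0,0,0.016,0,0],[1,0,0,0,0,0,0]]' >/dev/null && python3 chk.py 0.16 &&
python3 -m inch '[[1,0,0,0,0.016,0,0],[1,0,0,0,0.016,0,0],[1,0,0,0,0.016,0,0],[1,0,0,0,0.016,0,0],[1,0,0,0,0,0,0]]' >/dev/null && python3 chk.py 0.16
```

```text
64.22 q6 2.2138 F [-5.7  4.7  6.3] Mz 0.11 1 g 0.175
64.9 q6 2.2777 F [-4.2  3.5  6.3] Mz 0.13 2 g 0.179
65.53 q6 2.3418 F [-3.4  4.2  5.9] Mz 0.098 1 g 0.177
66.3 q6 2.4055 F [-3.6  4.   6. ] Mz 0.19 4 g 0.18
```

```bash
python3 -m inch '[[1,0,0,0,0.012,0,0],[1,0,0,0,0.012,0,0],[1,0,0,0,0,0,0],[1,0,0,0,0,0,0],[1,0,0,0,0,0,0]]' >/dev/null; python3 chk.py 0.16
```

```text
67.08 q6 2.4294 F [-4.8  4.5  5.1] Mz 0.29 4 g 0.179
```

Home at 0.29 N m. Releasing and lifting clear.

```bash
python3 -m inch '[[0,0,0,0,0,0,0],[0,0,0,0,0,0,0],[0,-50,0,0,0,0,0],[0,-50,0,0,0,0,0],[0,0,0,0,0,0,0]]' >/dev/null; python3 go.py left; python3 look.py w6; python3 -c "
from plant import *
print(hand_in())"
```

```text
t 67.7 p [ 0.5986 -0.0143  0.4189] q [-0.226  0.206  1.514 -0.     1.41   2.43 ] F [-0.48  0.49 -0.51] M [ 0.06   0.033 -0.035] g 0.502
dy dz mm [0.5 2.5] tip z 0.2459
phi -152.1 turn rx options [(np.float64(-3.51), 'q6', np.float64(-62.0)), (np.float64(-0.369), 'q6', np.float64(118.0))]
tilt [ 0.0104 -0.0024]
t 67.7 p [ 0.5986 -0.0143  0.4189] q [-0.226  0.206  1.514 -0.     1.41   2.43 ] F [-0.48  0.49 -0.51] M [ 0.06   0.033 -0.035] g 0.502
the job is handed in; nothing more can be done
None
```

View pics/w6.png

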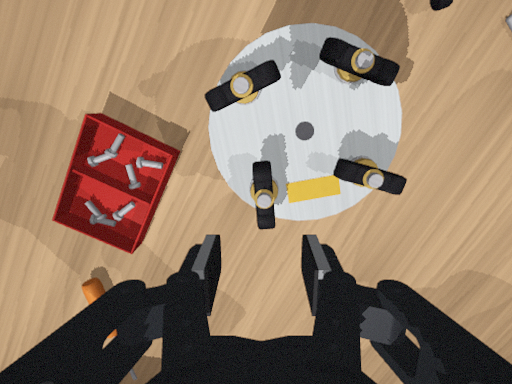

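All four wing nuts are tightened to the hard stop. I worked crosswise: the far nut, then the near one opposite it, then the right one, then the left one. I pinched each nut's wings at 20 N and turned it in one bite, finishing in steps of about 3.5° until the torque jumped. I handed in at about 67.8 s.

| Nut | Total turn | Final averaged torque |
|---|---|---|
| Far | about 187° | 0.31 N m |
| Near | about 172° | 0.27 N m |
| Right | about 194° | 0.36 N m |
| Left | about 201° | 0.29 N m |

- **Torque margin:** readings scattered by about 0.03 N m, with a few that looked like home but were not, so I averaged several before deciding. On the right nut one single reading was 0.42 N m against its 0.36 average. It carried a side load of about 13 N from slight off-centring, so its margin below 0.4 N m is the thinnest.
- **Last check:** the final picture shows all four nuts on the plate with the gripper clear above them. The contact force was about zero. I saw nothing else touched or moved, though I took no final overview of the whole bench.

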